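Fit the hand lever to a ball valve's square spindle and shut the valve

TASK

The valve on the bench plate has lost its hand lever. Fit the lever's square bore onto the square spindle, pointing the same way as the red line on the spindle's end, and push it fully home so that the hub sits flat on the brass collar; then turn the valve shut, clockwise seen from above to its stop, where the lever lies square across the pipe. Leave the tape measure, the tin of screws and the black connector where they are.

Things in the scene. Friction and masses are not known exactly. Their poses are not given: they have to be found in the camera images.
- lever_hub (a point): Centre (half-way up) of the hub of the loose lever (0.3 to 0.55 kg): a dark steel block 46 x 46 x 36 mm (x, y, height), lying flat, with a 25.6 mm square bore through it along z, parallel to its sides. x points along the lever to its grip, z up. The hub's two y faces (46 mm apart) are free to be gripped.
- lever_tip (a point): End of the lever's blue grip, 150 mm along the lever's x from the hub centre, at the hub's half height; axes as the hub. Between hub and tip run a bar 18 mm wide, 8 mm thick, then from 64 mm a grip 26 mm wide, 15 mm thick, their mid-height 9 mm above this point, clear of the bench.
- valve_seat (a point): On the spindle's axis, level with the flat top of the valve's brass collar (52 mm across, 80 mm above the bench), on which the hub must rest: hub centre then 18 mm above this point. Axes are the fixed valve's, not the spindle's: z up, y along its pipe (140 mm long), x square across it.
- spindle_end (a point): Centre of the end of the greased 24 mm square steel spindle, 30 mm above the collar; the top 4 mm taper to 18 mm square. A red line on the end runs from the centre to the middle of one face. Axes are the fixed valve's. The spindle's angle is not measured: see it, or feel for it by resting the lever lightly on it and turning until the bore drops over it.
- valve: The valve on its fixed plate (120 x 100 mm), origin under it. The spindle turns with slight friction (0.15 N m) between two firm stops: open with the red line along the valve's +y, shut with it along +x, a quarter turn clockwise from above. It starts between, 0.4 to 1.35 rad short of shut. The fitted lever has about 0.065 rad of play each way on the spindle.
- tape_measure: Yellow pocket tape measure, 62 x 78 x 36 mm, bystander; origin at its underside.
- tin_screws: Round open tin of screws, 74 x 68 x 35 mm, bystander; origin at its underside.
- connector_block: Black connector with a red end, 26 x 89 x 22 mm, bystander; origin at its underside.

How it is judged:
By the outcome, as a careful person would: the job done as asked, in the order asked, and still so for the second after the job is handed in, with the robot touching nothing.
It also fails if it takes over 64 s, if anything falls off the work surface, if the arm or the gripper's body presses on something with over 40 N, if the wrist force passes 120 N, or if a joint passes its speed limit or range.

ROBOT

A 7-joint arm with a two-finger parallel gripper is mounted at the origin on a cart in front of the work surface, level with it; the furniture and walls round the work are solid. World frame = base frame: x ahead of the robot, y to its left, z up, the work surface at z = 0. Lengths are in m, angles in degrees, forces in N, time in s.
With the tool pointing down it reaches from about 0.4 to 0.925 m from the base axis. Payload 4.1 kg.
Tool frame: the origin (TCP) lies on the front face of the gripper's body, between the roots of the fingers; the fingertips stand 73 mm ahead of it and the grasp point (between the pads) lies 54 mm ahead of it (tcp_to_tips is the distance from the TCP to the fingertips, in m); z points along the fingers, y is the line along which they close (so a half turn about z gives the same grasp; the last joint's range is limited). The gripper opens to 85 mm and grips with 20 to 120 N. Pads are 22 mm wide; open, the fingers measure 114 mm over their backs; the gripper's body (76 mm by 85 mm) begins 54 mm behind the grasp point. The pads swing forward as they close: fully open they stand 13 mm farther back than shut.
Start: joints at [-70.989, 22.827, 2.584, 88.041, -1.071, 69.15, -2.905], TCP at [0.271, 0.591, 0.304] pointing down, gripper open.
Joint ranges: [-161.44, 161.44], [-28.35, 127.94], [-78.24, 83.42], [0, 140.83], [-78.03, 258.03], [13.02, 114.36], [-168.23, 168.23]. Speed limits (degrees/s): [147.25, 147.25, 180, 180, 180, 180, 180].

INTERFACE

Orientations are given as a 3x3 rotation matrix whose columns are the frame's x, y, z axes.
In Python, from workcell import * gives the robot as it stands.
- The arm moves only by the tool step_arm, never from a script. Its argument "rows" is a list of rows, each a list of 3 entries, a list of its own where there are three numbers: the turn, a rotation vector about the world's x, y, z normalised to -1 to 1, where 1 is 2 rad, then the shift along the world's x, y, z normalised to -1 to 1, where 1 is 0.12 m, then the closure, from -1 (fully open) to 1 (shut). A call has exactly 5 rows; each row is the pose to reach, as a shift and turn from the pose commanded when the call began; what a row does not reach only later rows make up. A row lasts 1/8 s, in which the tool goes at most 62.5 mm and 10.7 degrees, less where a joint would pass 70% of its speed; a pose out of reach is approached as far as the arm can. A call with a number of a shift or a turn outside -1 to 1 is refused whole. A call with a gripper value outside its range is refused whole. The fingers move at their own pace and stop on an object; "squeeze" is the grip in N (left out, the last holds). Time passes only in rows, so rows that repeat a pose let the fingers close, or fill a call up. It gives the time, the measured TCP pose, the force, the opening and the grip force at its end, in the units of the state.
- observe(): the state, without advancing time (a new reading comes with each control period).
- capture(name): name is "scene" or "top"; returns the picture (480x640x3 uint8, blue, green, red); there is no depth.
- camera_params(name): a dict with "vfov" (degrees; the focal length in pixels is half the picture's height over the tangent of half this angle, whatever the lens; pixels are square), "cx", "cy" (the principal point, pixels), "origin" and "attitude" of the camera in the world. Camera axes: x right, y down, z forward; pixel columns grow to the right and rows downward; lengths in m; the calibration is good to about 2 mm. A picture is of the moment at which its call begins. camera_params takes no time and is no camera call.
- finish_job(): hands the job in; it is judged then, once.
The state is a dict: "clock": time; "joint_positions": joint angles; "joint_vel": joint speeds; "joint_torque": joint torques, N m; "tcp_pos": TCP position; "eef_rot": TCP orientation; "contact_force": force on the tool from outside, world axes, zero at the start; "torque": the same for the moment, N m; "gripper_width": finger opening in m; "gripper_force": force on a finger pad.
Only numpy, scipy, OpenCV 4.12 (cv2) and the standard library are available. Lean on these libraries where they do the work, as an engineer would, in place of code of your own. Each camera call takes 0.05 s, during which the arm holds its last target. There are 200 camera calls.

## Working session

There is one attempt and no reset: what is moved stays moved. The work goes in short steps, Python scripts to look and compute and a tool call to move; the robot and the scene stay as the last step left them, time stands still between calls to the robot, and variables do not carry over. Pictures are saved under pics/ and viewed, at most 10 in all, crops included, and the job is handed in when it is done.

Besides the shell and the picture viewer there is one more tool, called after ">>>" as name([rows], argument=value, ...), one row to a line, values as JSON. step_arm: Moves the arm, as the interface text tells. Scaled input: -1 to 1 covers 0.12 m each way for a shift and 2 rad each way for a turn. Its arguments: {"type":"object","properties":{"rows":{"type":"array","items":{"type":"array"}},"squeeze":{"type":"number"}},"required":["rows"]}

```bash
mkdir -p pics; python3 - <<'E'
from workcell import *
import cv2
for n in("scene","top"):
    cv2.imwrite(f"pics/{n}0.png",capture(n)); print(n,camera_params(n))
s=observe();print(s)
E
```

```text
scene {'vfov': 44.846893785361885, 'cx': 325.3091181163227, 'cy': 242.3023601090106, 'origin': array([-0.19736735, -0.60029099,  0.82796714]), 'attitude': array([[ 0.74117984, -0.3862079 ,  0.54908642],
       [-0.6709758 , -0.4518678 ,  0.58788346],
       [ 0.02106924, -0.80415107, -0.59405146]])}
top {'vfov': 50.252856848271, 'cx': 316.0475395747217, 'cy': 246.13093276315414, 'origin': array([0.41576892, 0.13543891, 1.1605668 ]), 'attitude': array([[-0.01642721, -0.99598824,  0.08796347],
       [-0.99983066,  0.01709277,  0.00681831],
       [-0.00829449, -0.08783657, -0.99610037]])}
{'clock': 0.1, 'joint_positions': array([-70.99080107,  22.86836126,   2.5821271 ,  88.10700172,
        -1.07007399,  69.15398744,  -2.90643563]), 'joint_vel': array([-0.06657859, -0.04721661,  0.03151212, -0.13731289, -0.02940233,
        0.03897438,  0.08950472]), 'joint_torque': array([ 3.79473509e-03, -4.76260900e+01,  1.37017161e+00, -2.54951710e+01,
        1.20346004e-02,  5.08820463e-03, -1.03336390e-05]), 'tcp_pos': array([0.27122232, 0.59020441, 0.30295986]), 'eef_rot': array([[-9.08670639e-01,  4.17513217e-01, -6.18366516e-04],
       [ 4.17513645e-01,  9.08669008e-01, -1.72927351e-03],
       [-1.60104059e-04, -1.82951653e-03, -9.99998314e-01]]), 'contact_force': array([-0.20144307,  0.1406343 , -0.39276308]), 'torque': array([ 0.00599848, -0.03090345, -0.00544602]), 'gripper_force': 0.0, 'gripper_width': 0.08546511374043951}
```

View pics/top0.png

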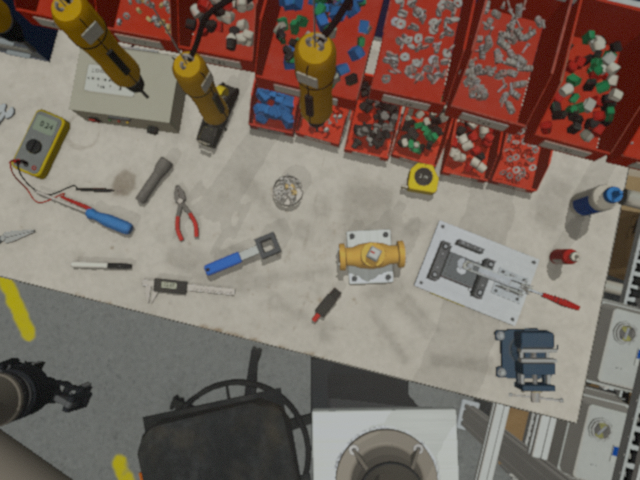

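View pics/scene0.png

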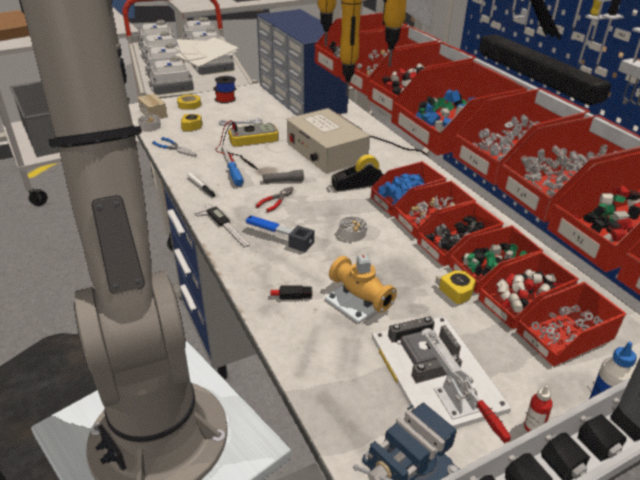

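The top view shows the lever hub near (268,246) with its grip end at (207,270), and the valve at (371,255). The tin is at (288,192), the tape at (422,179) and the connector at (326,305). I'll enlarge the lever and the valve next.

```bash
python3 - <<'E'
import cv2,numpy as np
t=cv2.imread("pics/top0.png");s=cv2.imread("pics/scene0.png")
R=lambda im,x,y,w,h,k:cv2.resize(im[y:y+h,x:x+w],None,fx=k,fy=k,interpolation=cv2.INTER_CUBIC)
a=R(t,200,225,90,60,4.4444);b=R(t,330,222,80,60,5)
c=R(s,325,245,80,60,5);d=R(s,240,205,80,60,5)
f=lambda im:cv2.resize(im,(400,300)) if im.shape[:2]!=(300,400) else im
cv2.imwrite("pics/crop.png",np.vstack([np.hstack([np.pad(a,((0,300-a.shape[0]),(0,0),(0,0))) if a.shape[0]<300 else a[:300],b][0:2]),np.hstack([c,d])]))
E
```

```text
(no output)
```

View pics/crop.png

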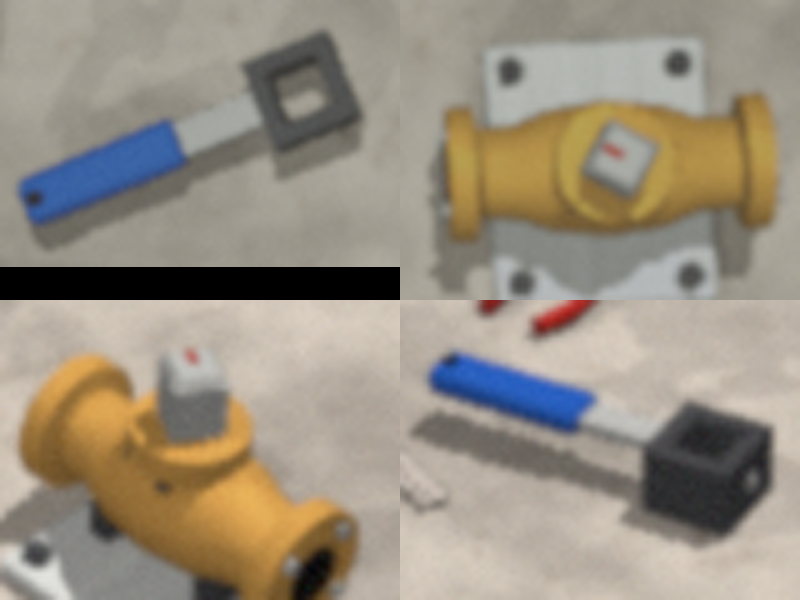

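Crop readings, in full-image pixels: hub top centre is (268.0,245.5), grip end (206.3,270.7) and spindle end about (374.4,254). The red line points up-left, which is +x+y in the world, about 32° off the image row.

```bash
cat >h.py <<'E'
from workcell import *
import numpy as np
def ray(n,u,v):
    p=camera_params(n);f=240/np.tan(np.radians(p["vfov"])/2)
    return p["origin"],p["attitude"]@np.array([(u-p["cx"])/f,(v-p["cy"])/f,1])
def at(n,u,v,z):
    o,d=ray(n,u,v);return o+d*(z-o[2])/d[2]
def proj(n,P):
    p=camera_params(n);f=240/np.tan(np.radians(p["vfov"])/2)
    c=p["attitude"].T@(np.array(P)-p["origin"]);return c[:2]/c[2]*f+[p["cx"],p["cy"]]
ang=lambda d:np.degrees(np.arctan2(d[1],d[0]))
E
python3 - <<'E'
from h import *
L=lambda x,y,z:at("top",200+x/4.4444,225+y/4.4444,z)
V=lambda x,y,z:at("top",330+(x-400)/5,222+y/5,z)
c=[L(*p,.036) for p in((244,66),(323,30),(361,117),(281,152))]
hub=np.mean(c,0);tip=L(28,203,.0345)
print("hub",hub,"sides",[np.linalg.norm(c[i]-c[i-1]) for i in range(4)],[ang(c[i]-c[i-1]) for i in range(4)])
print("tip",tip,np.linalg.norm(tip-hub),ang(tip-hub))
c=[V(*p,.107) for p in((615,120),(658,152),(635,200),(585,170))]
print("sp",np.mean(c,0),[np.linalg.norm(c[i]-c[i-1]) for i in range(4)],[ang(c[i]-c[i-1]) for i in range(4)])
print("red",V(604,145,.11),V(622,158,.11),ang(V(604,145,.11)-V(622,158,.11)))
print("collar",V(558,168,.08),V(674,168,.08),V(616,103,.08),V(616,228,.08))
print("pipe",ang(V(460,175,.05)-V(757,160,.05)),ang(V(510,71,.01)-V(678,64,.01)),ang(V(521,284,.01)-V(690,276,.01)))
# scene cross-checks
S=lambda x,y,z:at("scene",325+x/5,245+(y-300)/5,z)
print("scene spindle top",S(192,360,.11),"red",S(188,350,.11),S(195,362,.11))
D=lambda x,y,z:at("scene",240+(x-400)/5,205+(y-300)/5,z)
c=[D(*p,.036) for p in((688,403),(772,430),(735,480),(645,447))];print("scene hub",np.mean(c,0))
E
```

```text
hub [0.51826856 0.24918809 0.036     ] sides [np.float64(0.04680426552670089), np.float64(0.043120848854463406), np.float64(0.047515469794350985), np.float64(0.04322258190762525)] [np.float64(22.75506865741297), np.float64(-66.29261011852212), np.float64(-157.11507628753958), np.float64(112.76249528173605)]
tip [0.46506735 0.3858662  0.0345    ] 0.14667489742385462 111.26820297915617
sp [0.490251   0.02209258 0.107     ] [np.float64(0.024202833247389324), np.float64(0.02203213843328888), np.float64(0.022057865251119836), np.float64(0.023927653209868584)] [np.float64(-32.20623873767732), np.float64(-127.95729662197428), np.float64(153.01262301538534), np.float64(57.862357023236406)]
red [0.49655379 0.03015766 0.11      ] [0.49106614 0.02290046 0.11      ] 52.90465042031787
collar [0.48943776 0.04684024 0.08      ] [ 0.48860434 -0.00216395  0.08      ] [0.51662381 0.02160935 0.08      ] [0.46365068 0.02299914 0.08      ]
pipe 91.92456243755402 91.40758060718908 91.75347284830175
scene spindle top [0.49117247 0.02342298 0.11      ] red [0.49462281 0.02913354 0.11      ] [0.49116014 0.02170913 0.11      ]
scene hub [0.51792552 0.24630249 0.036     ]
```

>>> step_arm([
  [[0, 0, -0.09], [0.14, -0.2, 0], -1],
  [[0, 0, -0.18], [0.28, -0.4, 0], -1],
  [[0, 0, -0.27], [0.42, -0.65, 0], -1],
  [[0, 0, -0.35], [0.56, -0.85, 0], -1],
  [[0, 0, -0.375], [0.67, -1, 0], -1],
], squeeze=60)

```text
clock: 0.72
tcp_pos: [0.3525, 0.4692, 0.3036]
eef_rot: [[-0.379, 0.926, -0.0], [0.926, 0.379, -0.001], [-0.001, -0.0, -1.0]]
contact_force: [0.7, -0.5, -0.2]
gripper_width: 0.0854
gripper_force: 0.0
```

>>> step_arm([
  [[0, 0, 0], [0.2, -0.3, 0], -1],
  [[0, 0, 0], [0.4, -0.6, 0], -1],
  [[0, 0, 0], [0.67, -1, 0], -1],
  [[0, 0, 0], [0.67, -1, 0], -1],
  [[0, 0, 0], [0.67, -1, 0], -1],
])

```text
clock: 1.35
tcp_pos: [0.432, 0.351, 0.3038]
eef_rot: [[-0.381, 0.925, -0.001], [0.925, 0.381, 0.001], [0.001, -0.0, -1.0]]
contact_force: [0.3, 0.5, 0.8]
gripper_width: 0.0853
gripper_force: 0.0
```

>>> step_arm([
  [[0, 0, 0], [0.2, -0.3, -0.2], -1],
  [[0, 0, 0], [0.45, -0.55, -0.5], -1],
  [[0, 0, 0], [0.718, -0.858, -0.95], -1],
  [[0, 0, 0], [0.718, -0.858, -0.95], -1],
  [[0, 0, 0], [0.718, -0.858, -0.95], -1],
])

```text
clock: 1.98
tcp_pos: [0.5178, 0.2491, 0.1894]
eef_rot: [[-0.382, 0.924, -0.001], [0.924, 0.382, 0.0], [0.001, -0.001, -1.0]]
contact_force: [-1.0, 0.6, 0.2]
gripper_width: 0.0853
gripper_force: 0.0
```

```bash
python3 - <<'E'
from h import *
import cv2
s=observe();print(s["tcp_pos"],ang(s["eef_rot"][:2,1]),s["joint_positions"].round(1),s["contact_force"],s["clock"])
a=capture("top");b=capture("scene")
R=lambda im,x,y:cv2.resize(im[y:y+100,x:x+100],(400,400),interpolation=cv2.INTER_CUBIC)
cv2.imwrite("pics/g1.png",np.hstack([R(a,210,190),R(b,235,170)]))
E
```

```text
[0.51777925 0.24911355 0.18942146] 22.449771755721876 [-45.3  22.8  19.4 105.9  -9.3  52.9   0.8] [-1.00753026  0.60243984  0.16318298] 1.975
```

View pics/g1.png

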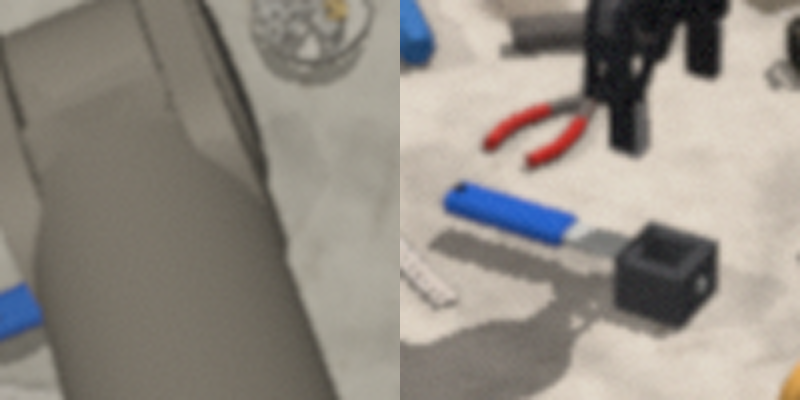

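>>> step_arm([
  [[0, 0, 0], [0, -0.01, -0.3], -1],
  [[0, 0, 0], [0, -0.01, -0.6], -1],
  [[0, 0, 0], [0, -0.01, -0.8], -1],
  [[0, 0, 0], [0, -0.01, -0.91], -1],
  [[0, 0, 0], [0, -0.01, -0.91], -1],
])

```text
clock: 2.7
tcp_pos: [0.5181, 0.2477, 0.081]
eef_rot: [[-0.382, 0.924, -0.0], [0.924, 0.382, 0.001], [0.001, 0.0, -1.0]]
contact_force: [0.4, 0.2, -0.2]
gripper_width: 0.0855
gripper_force: 0.0
```

>>> step_arm([
  [[0, 0, 0], [0, 0, 0], 0],
  [[0, 0, 0], [0, 0, 0], 0.5],
  [[0, 0, 0], [0, 0, 0], 1],
  [[0, 0, 0], [0, 0, 0], 1],
  [[0, 0, 0], [0, 0, 0], 1],
], squeeze=60)

```text
clock: 3.32
tcp_pos: [0.5196, 0.247, 0.0823]
eef_rot: [[-0.38, 0.925, 0.003], [0.925, 0.38, 0.002], [0.001, 0.003, -1.0]]
contact_force: [-0.0, -0.5, 6.0]
gripper_width: 0.0451
gripper_force: 62.9
```

>>> step_arm([
  [[0, 0, 0], [0, 0, 0], 1],
  [[0, 0, 0], [0, 0, 0], 1],
  [[0, 0, 0], [0, 0, 0], 1],
  [[0, 0, 0], [0, 0, 0], 1],
  [[0, 0, 0], [0, 0, 0], 1],
], squeeze=60)

```text
clock: 3.95
tcp_pos: [0.5196, 0.247, 0.0823]
eef_rot: [[-0.38, 0.925, 0.003], [0.925, 0.38, 0.002], [0.001, 0.003, -1.0]]
contact_force: [-0.0, 0.1, 6.3]
gripper_width: 0.0447
gripper_force: 62.9
```

>>> step_arm([
  [[0, 0, 0], [0, 0, 0.1], 1],
  [[0, 0, 0], [0, 0, 0.3], 1],
  [[0, 0, 0], [0, 0, 0.6], 1],
  [[0, 0, 0], [0, 0, 1], 1],
  [[0, 0, 0], [0, 0, 1], 1],
])

```text
clock: 4.58
tcp_pos: [0.5203, 0.247, 0.2045]
eef_rot: [[-0.38, 0.925, 0.007], [0.925, 0.38, 0.004], [0.001, 0.008, -1.0]]
contact_force: [0.3, 0.7, -4.9]
gripper_width: 0.0451
gripper_force: 62.6
```

>>> step_arm([
  [[0, 0, -0.05], [-0.02, -0.1, 0.2], 1],
  [[0, 0, -0.11], [-0.05, -0.3, 0.25], 1],
  [[0, 0, -0.18], [-0.08, -0.55, 0.25], 1],
  [[0, 0, -0.24], [-0.11, -0.8, 0.25], 1],
  [[0, 0, -0.24], [-0.11, -0.9, 0.25], 1],
])

```text
clock: 5.2
tcp_pos: [0.5036, 0.1361, 0.2291]
eef_rot: [[0.091, 0.996, -0.004], [0.996, -0.091, -0.002], [-0.002, -0.003, -1.0]]
contact_force: [0.3, 0.6, -4.4]
gripper_width: 0.0447
gripper_force: 63.0
```

>>> step_arm([
  [[0, 0, -0.06], [-0.03, -0.2, 0], 1],
  [[0, 0, -0.12], [-0.06, -0.45, 0], 1],
  [[0, 0, -0.18], [-0.09, -0.7, 0], 1],
  [[0, 0, -0.237], [-0.12, -0.98, 0], 1],
  [[0, 0, -0.237], [-0.12, -0.98, 0], 1],
])

```text
clock: 5.82
tcp_pos: [0.4899, 0.0184, 0.2301]
eef_rot: [[0.537, 0.844, -0.002], [0.844, -0.537, -0.001], [-0.002, -0.001, -1.0]]
contact_force: [0.2, 1.4, -5.0]
gripper_width: 0.0449
gripper_force: 63.0
```

```bash
python3 - <<'E'
from h import *
import cv2
s=observe();print(s["tcp_pos"],ang(s["eef_rot"][:2,0]),s["joint_positions"].round(1),s["contact_force"],s["clock"])
a=capture("top");b=capture("scene")
cv2.imwrite("pics/b2.png",b)
R=lambda im,x,y:cv2.resize(im[y:y+120,x:x+100],(400,480),interpolation=cv2.INTER_CUBIC)
cv2.imwrite("pics/g2.png",np.hstack([R(a,310,180),R(b,310,200)]))
E
```

```text
[0.48989032 0.01838159 0.2300556 ] 57.54055008026092 [-39.5  13.1  37.2 115.   -9.5  54.9 -30. ] [ 0.22053794  1.35416551 -4.97149007] 5.825
```

View pics/g2.png

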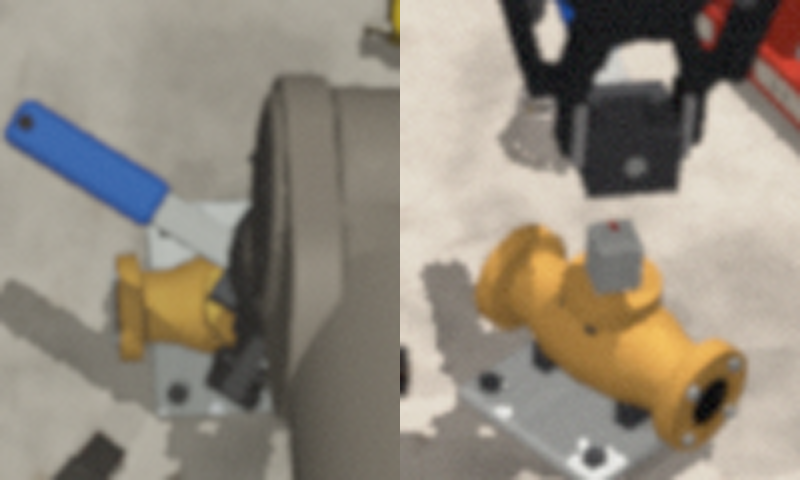

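```bash
python3 - <<'E'
from h import *
z=.2301-.0823
T=lambda x,y,zz:at("top",310+x/4,180+y/4,zz)
S=lambda x,y,zz:at("scene",310+(x-400)/4,200+y/4,zz)
t=T(17,117,z+.0345);i=T(156.5,205,z+.0345)
u=(t-i)/np.linalg.norm(t-i);print("tip",t,"len",np.linalg.norm(t-i),ang(u))
for a in (57.5,ang(u)):
    d=np.array([np.cos(np.radians(a)),np.sin(np.radians(a)),0]);print("hub from tip",a,t-.15*d,"from inner",i-.064*d)
l,r=S(590,196,z),S(680,189,z);d=np.array([.537,.844,0])
print("scene hub",(l+r)/2+.023*d,np.linalg.norm(l-r),ang(l-r)+0)
# spindle again in scene: top outline corners; predicted red/center
print(observe()["tcp_pos"],[ (310+0,200)],(proj("scene",[.4905,.0225,.11])-[310,200])*4+[400,0],(proj("scene",[.4905,.0225,.08])-[310,200])*4+[400,0])
E
```

```text
tip [0.57371938 0.14443192 0.1823    ] len 0.07959250672374758 56.50071691827111
hub from tip 57.5 [0.49312444 0.0179232  0.1823    ] from inner [0.49540298 0.02408325 0.1823    ]
hub from tip 56.50071691827111 [0.49093039 0.01934801 0.1823    ] from inner [0.49446686 0.02469117 0.1823    ]
scene hub [0.4952591  0.02304758 0.1478    ] 0.0448156670031867 146.69719849432522
[0.49056609 0.02172076 0.23019977] [(310, 200)] [613.95899323 229.39112731] [610.43064495 275.72464968]
```

The scene view shows the hub directly above the spindle, and my readings agree to within 3 mm. The spindle's taper should capture that error, so I'll descend and watch the force.

>>> step_arm([
  [[0, 0, 0], [-0.008, 0, -0.1], 1],
  [[0, 0, 0], [-0.008, 0, -0.2], 1],
  [[0, 0, 0], [-0.008, 0, -0.29], 1],
  [[0, 0, 0], [-0.008, 0, -0.29], 1],
  [[0, 0, 0], [-0.008, 0, -0.29], 1],
])

```text
clock: 6.55
tcp_pos: [0.49, 0.0208, 0.196]
eef_rot: [[0.535, 0.845, 0.0], [0.845, -0.535, -0.0], [0.0, 0.0, -1.0]]
contact_force: [0.4, 0.1, -3.9]
gripper_width: 0.045
gripper_force: 62.8
```

>>> step_arm([
  [[0, 0, 0], [0, 0, -0.012], 1],
  [[0, 0, 0], [0, 0, -0.025], 1],
  [[0, 0, 0], [0, 0, -0.037], 1],
  [[0, 0, 0], [0, 0, -0.05], 1],
  [[0, 0, 0], [0, 0, -0.05], 1],
])

```text
clock: 7.18
tcp_pos: [0.4897, 0.0207, 0.1898]
eef_rot: [[0.535, 0.845, -0.0], [0.845, -0.535, -0.0], [-0.0, -0.0, -1.0]]
contact_force: [-0.1, -0.2, -4.3]
gripper_width: 0.045
gripper_force: 63.1
```

>>> step_arm([
  [[0, 0, 0], [0, 0, -0.01], 1],
  [[0, 0, 0], [0, 0, -0.02], 1],
  [[0, 0, 0], [0, 0, -0.03], 1],
  [[0, 0, 0], [0, 0, -0.035], 1],
  [[0, 0, 0], [0, 0, -0.035], 1],
])

```text
clock: 7.8
tcp_pos: [0.4896, 0.0201, 0.1875]
eef_rot: [[0.535, 0.845, -0.002], [0.845, -0.535, 0.001], [-0.0, -0.002, -1.0]]
contact_force: [-7.2, -2.0, 14.4]
gripper_width: 0.0451
gripper_force: 65.5
```

>>> step_arm([
  [[0, 0, 0], [-0.006, -0.002, 0], 1],
  [[0, 0, 0], [-0.012, -0.004, 0], 1],
  [[0, 0, 0], [-0.016, -0.005, 0], 1],
  [[0, 0, 0], [-0.016, -0.005, 0], 1],
  [[0, 0, 0], [-0.016, -0.005, 0], 1],
])

```text
clock: 8.43
tcp_pos: [0.4891, 0.02, 0.1876]
eef_rot: [[0.535, 0.845, 0.002], [0.845, -0.535, 0.001], [0.002, 0.002, -1.0]]
contact_force: [-3.0, -0.7, 9.6]
gripper_width: 0.045
gripper_force: 64.8
```

```bash
python3 - <<'E'
from h import *
s=observe();print(s["tcp_pos"],ang(s["eef_rot"][:2,0]),s["contact_force"],s["torque"])
E
```

```text
[0.48909675 0.02003398 0.18755038] 57.6713185272197 [-3.01959643 -0.66991762  9.55577039] [-0.39590927  0.92492092  0.03414739]
```

>>> step_arm([
  [[0, 0, 0], [-0.006, -0.002, -0.01], 1],
  [[0, 0, 0.02], [-0.012, -0.002, -0.02], 1],
  [[0, 0, 0.04], [-0.012, -0.002, -0.02], 1],
  [[0, 0, 0.02], [-0.012, -0.002, -0.02], 1],
  [[0, 0, 0], [-0.012, -0.002, -0.02], 1],
])

```text
clock: 9.05
tcp_pos: [0.4874, 0.0201, 0.1834]
eef_rot: [[0.537, 0.844, 0.002], [0.844, -0.537, -0.0], [0.001, 0.002, -1.0]]
contact_force: [3.9, -1.4, -4.8]
gripper_width: 0.0452
gripper_force: 63.1
```

```bash
python3 - <<'E'
from h import *
s=observe();print(s["tcp_pos"],ang(s["eef_rot"][:2,0]),s["contact_force"],s["torque"])
E
```

```text
[0.48735859 0.02006421 0.18342522] 57.540307214655 [ 3.92267042 -1.35861658 -4.82532497] [-0.45168765 -0.82424869  0.04845912]
```

It dropped over the spindle, so I'll ease x back slightly and keep lowering.

>>> step_arm([
  [[0, 0, 0], [0.005, -0.002, -0.02], 1],
  [[0, 0, 0], [0.005, -0.002, -0.04], 1],
  [[0, 0, 0], [0.005, -0.002, -0.06], 1],
  [[0, 0, 0], [0.005, -0.002, -0.08], 1],
  [[0, 0, 0], [0.005, -0.002, -0.08], 1],
])

```text
clock: 9.68
tcp_pos: [0.4873, 0.0197, 0.1735]
eef_rot: [[0.535, 0.845, 0.001], [0.845, -0.535, -0.0], [0.0, 0.001, -1.0]]
contact_force: [4.6, -2.1, -6.4]
gripper_width: 0.0452
gripper_force: 63.0
```

>>> step_arm([
  [[0, 0, 0], [0.004, -0.003, -0.02], 1],
  [[0, 0, 0], [0.004, -0.003, -0.04], 1],
  [[0, 0, 0], [0.004, -0.003, -0.06], 1],
  [[0, 0, 0], [0.004, -0.003, -0.08], 1],
  [[0, 0, 0], [0.004, -0.003, -0.08], 1],
])

```text
clock: 10.3
tcp_pos: [0.4874, 0.0196, 0.1638]
eef_rot: [[0.534, 0.845, -0.0], [0.845, -0.534, -0.0], [-0.0, -0.0, -1.0]]
contact_force: [3.7, -0.9, -6.4]
gripper_width: 0.0451
gripper_force: 63.0
```

>>> step_arm([
  [[0, 0, 0], [0, 0, -0.01], 1],
  [[0, 0, 0], [0, 0, -0.02], 1],
  [[0, 0, 0], [0, 0, -0.03], 1],
  [[0, 0, 0], [0, 0, -0.04], 1],
  [[0, 0, 0], [0, 0, -0.04], 1],
])

```text
clock: 10.92
tcp_pos: [0.4876, 0.0194, 0.1622]
eef_rot: [[0.535, 0.845, -0.002], [0.845, -0.535, 0.003], [0.001, -0.003, -1.0]]
contact_force: [-7.9, -1.2, 25.3]
gripper_width: 0.0451
gripper_force: 66.7
```

The hub is seated: z matches the predicted 0.1623 and the upward reaction is about 30 N. Next I'll ease the press and start turning clockwise.

>>> step_arm([
  [[0, 0, 0], [-0.01, 0, 0.018], 1],
  [[0, 0, -0.04], [-0.01, 0.002, 0.018], 1],
  [[0, 0, -0.09], [-0.012, 0.004, 0.018], 1],
  [[0, 0, -0.14], [-0.014, 0.006, 0.018], 1],
  [[0, 0, -0.175], [-0.014, 0.006, 0.018], 1],
])

```text
clock: 11.55
tcp_pos: [0.4865, 0.0207, 0.1623]
eef_rot: [[0.793, 0.61, 0.001], [0.61, -0.793, 0.001], [0.001, 0.0, -1.0]]
contact_force: [-0.1, 1.2, 5.4]
gripper_width: 0.045
gripper_force: 64.3
```

```bash
python3 - <<'E'
from h import *
s=observe();print(s["tcp_pos"],ang(s["eef_rot"][:2,0]),s["contact_force"],s["torque"],s["joint_positions"].round(0))
E
```

```text
[0.48648714 0.02070085 0.16228271] 37.57542945210854 [-0.14508141  1.17036589  5.39958593] [-0.05984248 -0.27467071  0.24893683] [-40.  20.  39. 119. -17.  47. -43.]
```

>>> step_arm([
  [[0, 0, -0.05], [-0.001, 0.003, 0], 1],
  [[0, 0, -0.11], [-0.003, 0.006, 0], 1],
  [[0, 0, -0.17], [-0.004, 0.01, 0], 1],
  [[0, 0, -0.23], [-0.006, 0.015, 0], 1],
  [[0, 0, -0.262], [-0.006, 0.015, 0], 1],
])

```text
clock: 12.18
tcp_pos: [0.4856, 0.023, 0.1623]
eef_rot: [[0.991, 0.132, 0.0], [0.132, -0.991, 0.001], [0.0, -0.001, -1.0]]
contact_force: [-0.2, 2.0, 6.3]
gripper_width: 0.045
gripper_force: 64.5
```

>>> step_arm([
  [[0, 0, -0.02], [0, 0.001, 0], 1],
  [[0, 0, -0.03], [0, 0.002, 0], 1],
  [[0, 0, -0.04], [0, 0.003, 0], 1],
  [[0, 0, -0.05], [0, 0.003, 0], 1],
  [[0, 0, -0.05], [0, 0.003, 0], 1],
])

```text
clock: 12.8
tcp_pos: [0.4856, 0.0234, 0.1623]
eef_rot: [[0.999, 0.035, 0.0], [0.035, -0.999, 0.002], [0.0, -0.002, -1.0]]
contact_force: [0.2, 0.5, 6.7]
gripper_width: 0.045
gripper_force: 64.6
```

```bash
python3 - <<'E'
from h import *
s=observe();print(s["tcp_pos"],ang(s["eef_rot"][:2,0]),s["contact_force"],s["torque"],s["joint_positions"].round(0))
E
```

```text
[0.48555743 0.0234111  0.16229663] 1.9781793424931315 [0.23377501 0.51100766 6.67136255] [ 0.09711465 -0.05576882  0.22803923] [-47.  22.  48. 119. -23.  48. -74.]
```

>>> step_arm([
  [[0, 0, -0.01], [0, 0, 0], 1],
  [[0, 0, -0.02], [0, 0, 0], 1],
  [[0, 0, -0.03], [0, 0, 0], 1],
  [[0, 0, -0.038], [0, 0, 0], 1],
  [[0, 0, -0.038], [0, 0, 0], 1],
])

```text
clock: 13.42
tcp_pos: [0.4856, 0.0237, 0.1623]
eef_rot: [[0.999, -0.041, -0.0], [-0.041, -0.999, 0.002], [-0.0, -0.002, -1.0]]
contact_force: [-0.2, 2.1, 7.0]
gripper_width: 0.0447
gripper_force: 64.6
```

```bash
python3 - <<'E'
from h import *
s=observe();print(s["tcp_pos"],ang(s["eef_rot"][:2,0]),s["contact_force"],s["torque"],s["joint_positions"].round(0))
E
```

```text
[0.48559269 0.02373505 0.16230654] -2.352678054758751 [-0.16895636  2.14366443  7.00182732] [ 0.19193185 -0.05887977  0.22334958] [-48.  23.  49. 119. -23.  48. -78.]
```

>>> step_arm([
  [[0, 0, -0.01], [0, 0, 0], 1],
  [[0, 0, -0.02], [0, 0, 0], 1],
  [[0, 0, -0.03], [0, 0, 0], 1],
  [[0, 0, -0.038], [0, 0, 0], 1],
  [[0, 0, -0.038], [0, 0, 0], 1],
])

```text
clock: 14.05
tcp_pos: [0.4856, 0.0241, 0.1623]
eef_rot: [[0.994, -0.107, -0.001], [-0.107, -0.994, 0.0], [-0.001, 0.0, -1.0]]
contact_force: [-0.2, 2.6, 7.9]
gripper_width: 0.045
gripper_force: 64.4
```

```bash
python3 - <<'E'
from h import *
import cv2
s=observe();print(s["tcp_pos"],ang(s["eef_rot"][:2,0]),s["contact_force"],s["torque"],s["joint_positions"].round(0))
a=capture("top");b=capture("scene")
R=lambda im,x,y:cv2.resize(im[y:y+120,x:x+100],(400,480),interpolation=cv2.INTER_CUBIC)
cv2.imwrite("pics/g3.png",np.hstack([R(a,310,170),R(b,310,200)]))
E
```

```text
[0.48560879 0.0241286  0.16227824] -6.149300474250277 [-0.20898037  2.62945542  7.88767276] [0.21547848 0.01707324 2.17307407] [-49.  23.  50. 119. -24.  48. -81.]
```

View pics/g3.png

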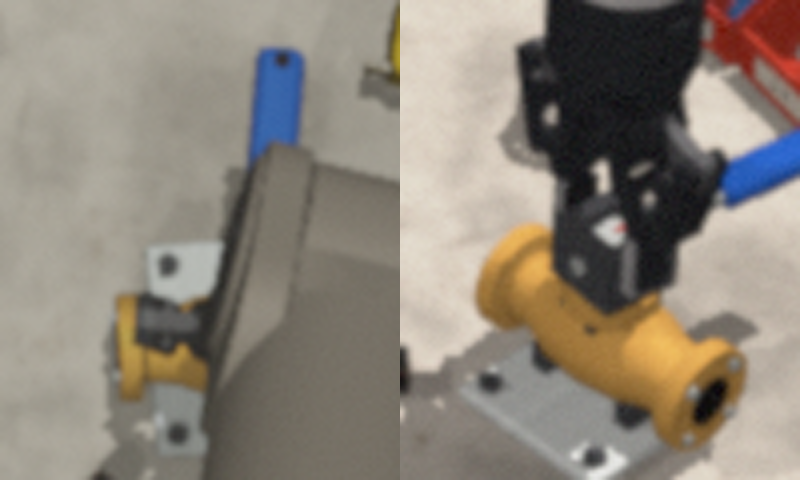

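The stop is reached: torque rose to 2.2 N m. The picture shows the hub flat on the collar and the lever across the pipe. I'll back off within the play to centre the lever, then release.

>>> step_arm([
  [[0, 0, 0.01], [0, 0, 0], 1],
  [[0, 0, 0.02], [0, 0, 0], 1],
  [[0, 0, 0.03], [0, 0, 0], 1],
  [[0, 0, 0.03], [0, 0, 0], 1],
  [[0, 0, 0.03], [0, 0, 0], 1],
])

```text
clock: 14.78
tcp_pos: [0.4855, 0.0238, 0.1623]
eef_rot: [[0.998, -0.057, -0.0], [-0.057, -0.998, 0.002], [-0.0, -0.002, -1.0]]
contact_force: [0.5, 2.4, 7.1]
gripper_width: 0.0452
gripper_force: 64.5
```

```bash
python3 - <<'E'
from h import *
s=observe();print(s["tcp_pos"],ang(s["eef_rot"][:2,0]),s["contact_force"],s["torque"])
T=lambda x,y:at("top",310+x/4,170+y/4,.131)
for a,b in(((262,50),(251,150)),((304,55),(298,145))): print(ang(T(*a)-T(*b)))
E
```

```text
[0.4854853  0.02378408 0.16231327] -3.255437501043733 [0.51459716 2.36470001 7.14816872] [0.22256488 0.04617824 0.34194954]
-7.6988508621234635
-5.38005868269972
```

>>> step_arm([
  [[0, 0, 0.01], [0, 0, 0], 1],
  [[0, 0, 0.02], [0, 0, 0], 1],
  [[0, 0, 0.03], [0, 0, 0], 1],
  [[0, 0, 0.03], [0, 0, 0], 1],
  [[0, 0, 0.03], [0, 0, 0], 1],
])

```text
clock: 15.4
tcp_pos: [0.4852, 0.0232, 0.1623]
eef_rot: [[1.0, 0.001, -0.001], [0.001, -1.0, 0.002], [-0.001, -0.002, -1.0]]
contact_force: [-1.5, 0.7, 8.2]
gripper_width: 0.0449
gripper_force: 64.8
```

```bash
python3 - <<'E'
from h import *
s=observe();print(s["tcp_pos"],ang(s["eef_rot"][:2,0]),s["contact_force"],s["torque"])
E
```

```text
[0.48515951 0.02321452 0.16229944] 0.06582522960807084 [-1.54079212  0.7308717   8.15920099] [ 0.07593103  0.23095377 -0.01244884]
```

>>> step_arm([
  [[0, 0, 0], [0, 0, 0], 0.2],
  [[0, 0, 0], [0, 0, 0], -0.4],
  [[0, 0, 0], [0, 0, 0], -1],
  [[0, 0, 0], [0, 0, 0], -1],
  [[0, 0, 0], [0, 0, 0], -1],
])

```text
clock: 16.02
tcp_pos: [0.4849, 0.0223, 0.1613]
eef_rot: [[1.0, 0.001, -0.001], [0.001, -1.0, -0.0], [-0.001, 0.0, -1.0]]
contact_force: [-0.2, -0.2, 0.4]
gripper_width: 0.0852
gripper_force: 0.0
```

>>> step_arm([
  [[0, 0, 0], [0, 0, 0.1], -1],
  [[0, 0, 0], [0, 0, 0.3], -1],
  [[0, 0, 0], [0, 0, 0.6], -1],
  [[0, 0, 0], [0, 0, 1], -1],
  [[0, 0, 0], [0, 0, 1], -1],
])

```text
clock: 16.65
tcp_pos: [0.4874, 0.022, 0.2853]
eef_rot: [[1.0, 0.001, 0.008], [0.001, -1.0, 0.003], [0.008, -0.003, -1.0]]
contact_force: [-0.1, -1.4, -0.3]
gripper_width: 0.0856
gripper_force: 0.0
```

>>> step_arm([
  [[0, 0, 0], [0, 0.2, 0.1], -1],
  [[0, 0, 0], [0, 0.5, 0.2], -1],
  [[0, 0, 0], [0, 0.8, 0.2], -1],
  [[0, 0, 0], [0, 1, 0.2], -1],
  [[0, 0, 0], [0, 1, 0.2], -1],
])

```text
clock: 17.27
tcp_pos: [0.4847, 0.1439, 0.3049]
eef_rot: [[1.0, 0.004, -0.001], [0.004, -1.0, -0.001], [-0.001, 0.001, -1.0]]
contact_force: [-0.4, 0.3, -0.8]
gripper_width: 0.0858
gripper_force: 0.0
```

>>> step_arm([
  [[0, 0, 0], [0, 0.2, 0], -1],
  [[0, 0, 0], [0, 0.5, 0], -1],
  [[0, 0, 0], [0, 0.8, 0], -1],
  [[0, 0, 0], [0, 1, 0], -1],
  [[0, 0, 0], [0, 1, 0], -1],
])

```text
clock: 17.9
tcp_pos: [0.4849, 0.2639, 0.3051]
eef_rot: [[1.0, 0.004, -0.0], [0.004, -1.0, -0.001], [-0.0, 0.001, -1.0]]
contact_force: [0.2, -0.5, 0.0]
gripper_width: 0.0855
gripper_force: 0.0
```

```bash
python3 - <<'E'
from h import *
import cv2
s=observe();print(s["tcp_pos"],s["contact_force"],s["clock"])
a=capture("top");b=capture("scene")
R=lambda im,x,y:cv2.resize(im[y:y+120,x:x+100],(400,480),interpolation=cv2.INTER_CUBIC)
cv2.imwrite("pics/g4.png",np.hstack([R(a,320,180),R(b,320,200)]))
E
```

```text
[0.48487277 0.26393613 0.30510043] [ 0.15207456 -0.52204167  0.03166485] 17.9
```

View pics/g4.png

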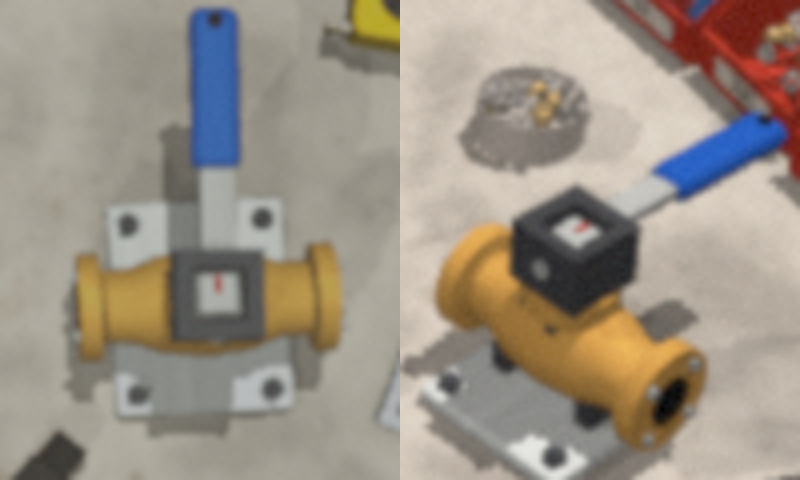

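The lever is seated, square across the pipe, with the red line pointing along it. The tin and tape haven't moved, and the gripper is well clear.

```bash
python3 -c "
from workcell import *
print(finish_job())"
```

```text
the job is handed in; nothing more can be done
None
```

The lever is fitted along the red line and seated on the collar, and the valve is turned shut to its stop with the lever square across the pipe. The bystanders were left alone, and I handed the job in at about 18 s.

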